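# Refit the lid-rest post of a topping rail

### The job

The lid-rest post has been washed and stands in the white drying block; refit it on the steel topping rail. Set its pin tip lightly on the rail's black front ledge plate and slide it along the plate's centre line, keeping touch, until it drops into the plain blind hole, then push it gently home (never with more than 20 N) so that it stands upright with its collar flush on the plate, and let go. Leave the stopper, the red bottle, the jar and the spoon where they are.

Things in the scene. Friction and masses are not known exactly. Their poses are not given: they have to be found in the camera images.
- rail: stainless topping rail fixed to the table, 260 mm deep (its x, front at -x), 400 mm wide (its y), 100 mm high; origin on the table under its centre. Three small pans fill its rear (x -45 to 130 mm; two lidded, lid grips up to 123 mm above the table, one open and empty). Along its front lies the ledge: a black plastic plate, its top level with the housing, 100 mm above the table
- ledge (a point): middle of the top of the black ledge plate, 85 mm in front of the rail's origin, 100 mm up, axes as the rail's. The plate shows 60 mm wide (x) and 180 mm long (y -90 to 90 mm) between two steel end covers 4 mm higher. Its only hole, unmarked: round, blind, 13 mm across, 1 mm chamfer, 28 mm deep, on the centre line x = 0, anywhere from y -40 to 40 mm, new each time and not measured
- ledge_end (a point): point on the plate's top centre line, 40 mm from its middle towards +y of the rail: the hole's centre is never beyond it (nor beyond 40 mm the other way). The plate is smooth and lies on rubber: pressed, it sinks straight down about 1 mm per 2 N (after the first 1 N), 10 mm at most, and comes back up; it does not move sideways
- post: lid-rest post, round turned steel, about 0.18 kg (varies), 100 mm tall, upright in one of the block's two holes. Origin: lower tip of its pin, z up the post. From the tip up: pin 10 mm across, 22 mm long; collar 40 mm across, from 22 to 27 mm; straight grip 20 mm across, from 27 to 85 mm; cap, 28 mm across, up to 100 mm
- post_tip (a point): centre of the lower tip of the post's pin (same as the post's origin). The last 3 mm of the pin taper to 6 mm across. At the start the collar rests on the block and the tip is 12 mm above the table; fully home in the ledge, the collar lies on the plate and the tip is 22 mm below the plate's top
- block: white plastic drying block fixed to the table, 80 mm (x) by 150 mm (y), 34 mm high; origin on the table under its centre. Two holes 14 mm across and 28 mm deep at y = -35 and 35 mm, x = 0; the post stands in one (either), the stopper in the other.
- stopper: small steel pan stopper standing in the block beside the post: the same 10 mm pin and 40 mm collar, but only a short knob, 24 mm across; 30 mm tall above the block's top. Origin: lower tip of its pin. Not wanted
- sauce: red squeeze bottle, 58 mm across, 160 mm tall, on the table; origin under its centre. A bystander
- jar: amber jar, 72 mm across, 100 mm tall, on the table; origin under its centre. A bystander
- spoon: steel spoon lying on the table along its x axis. A bystander
There are look-alikes about, which are no part of the job. What is shaped like the post but green or pink is not meant.

How it is judged (in metres and radians):
On the way, in this order (a step that is already met when the one before it is completed fails the run):
1. the pin tip slides on the ledge plate, in touch with it (x of post_tip in the frame of ledge between -0.028 and 0.028 m and y of post_tip in the frame of ledge between -0.09 and 0.09 m and contact force between post and rail above 0.5 N and z of post_tip in the frame of ledge between -0.011 and 0.004 m), for 0.5 s.
2. the pin has dropped into the hole in the plate (x of post_tip in the frame of ledge between -0.028 and 0.028 m and y of post_tip in the frame of ledge between -0.09 and 0.09 m and z of post_tip in the frame of ledge below -0.014 m), for 0.1 s.
At the end, for the whole second after the job is handed in: the post is fully home in the hole of the ledge plate: its tip at least 20 mm below the level of the plate's top (22 mm is home), the post within 0.05 rad of upright, at rest and released; stopper, bottle, jar and spoon within 30 mm of where they stood (x of post_tip in the frame of ledge between -0.028 and 0.028 m and y of post_tip in the frame of ledge between -0.09 and 0.09 m and z of post_tip in the frame of ledge below -0.02 m and angle between post's own z axis and vertical below 0.05 rad and linear speed of post below 0.02 m/s and contact force between post and the fingers below 0.1 N and distance of each of stopper, sauce, jar, spoon from where it was at the start of the episode below 0.03 m); the robot touches nothing.
It fails at once if the post presses on the rail with more than 20 N (contact force between post and rail above 20 N).
It fails at once if the stopper, bottle, jar or spoon is moved by more than 30 mm (distance of any of stopper, sauce, jar, spoon from where it was at the start of the episode above 0.03 m).
It also fails if it takes over 64 s, if anything falls off the work surface, if the arm or the gripper's body presses on something with over 40 N, if the wrist force passes 120 N, or if a joint passes its speed limit or range.

### The arm

A 6-joint arm with a two-finger parallel gripper is mounted at the origin on the work surface. World frame = base frame: x ahead of the robot, y to its left, z up, the work surface at z = 0. Lengths are in mm, angles in rad, forces in N, time in s.
With the tool pointing down it reaches from about 350 to 975 mm from the base axis. Payload 7.1 kg.
Tool frame: the origin (TCP) lies between the finger pads; the fingertips stand 19 mm ahead of it and the grasp point (between the pads) is the TCP (ctrl.tcp_to_tips is the distance from the TCP to the fingertips, in mm); z points along the fingers, y is the line along which they close (so a half turn about z gives the same grasp; the last joint's range is limited). The gripper opens to 88 mm and grips with 3 to 60 N. Pads are 20 mm wide; open, the fingers measure 115 mm over their backs; the gripper's body (75 mm by 178 mm) begins 61 mm behind the grasp point.
Start: joints at [-1.124, 0.423, 1.63, -0, 1.089, -0.019], TCP at [280.725, -558.389, 241.675] pointing down, gripper open.
Joint ranges: [-3, 3], [-0.9, 2.11], [0.09, 2.58], [-1.31, 4.45], [0.11, 2.69], [-2.54, 2.54]. Speed limits (rad/s): [2.39, 2.39, 3.01, 3.14, 3.14, 3.14].

### API

Orientations are given as a rotation vector (axis times angle).
In Python, from workcell import status, optics, ctrl gives the robot as it stands. The module is installed in compiled form; this text tells all that it offers.
- The arm moves only by the shell command python3 -m inch 'ROWS'. ROWS is JSON, a list that holds one entry, the list of rows, each a list of 7 numbers: the shift along the tool's x, y, z in mm, then the turn, a rotation vector about the tool's x, y, z in rad, then the opening in per cent of the stroke, from 0 (shut) to 100 (fully open). A call has 1 to 20 rows; each row is the pose to reach, as a shift and turn from the pose commanded when the call began, along the tool's axes at that moment; what a row does not reach only later rows make up. A row lasts 1/10 s, in which the tool goes at most 50 mm and 8.59 degrees, less where a joint would pass 70% of its speed; a pose out of reach is approached as far as the arm can. A call with a gripper value outside its range is refused whole. The fingers move at their own pace and stop on an object; the grip force is fixed at half the most. Time passes only in rows, so rows that repeat a pose let the fingers close. It gives the time, the measured TCP pose, the force, the opening and the grip force at its end, in the units of the state.
- status.get_obs(): the state, without advancing time (a new reading comes with each control period).
- optics.get_image(name): name is "side" or "top" or "wrist"; returns a dict with "frame" (384x512x3 uint8, red, green, blue), "fx", "fy", "cx", "cy" (pixels), "k1" (the pictures are not rectified: a ray, as slopes to the right and down, at radius r is drawn at 1 + k1 r^2 times it, then the intrinsics apply), "rvec" (rotation vector, rad) and "tvec" (3), from world to camera coordinates, as OpenCV has them; the wrist camera has in their place "hand_eye" (4x4, takes a point from camera to tool coordinates, whose origin is the TCP and whose axes are the flange's). Camera axes: x right, y down, z forward; pixel columns grow to the right and rows downward; lengths in mm; the calibration is good to about 2 mm. A picture is of the moment at which its call begins: read the wrist's pose just before it. There is no depth.
- ctrl.close_job(): hands the job in; it is judged then, once.
The state is a dict: "t": time; "qpos": joint angles; "qvel": joint speeds; "joint_torque": joint torques, N m; "ee_pos": TCP position; "orientation": TCP orientation; "ft_force": force on the tool from outside, world axes, zero at the start; "moment": the same for the moment, N m; "width": finger opening in mm; "grasp_force": force on a finger pad.
Only numpy, scipy, OpenCV 4.12 (cv2) and the standard library are available. Lean on these libraries where they do the work, as an engineer would, in place of code of your own. Each camera call takes 0.05 s, during which the arm holds its last target. There are 200 camera calls.

## Working session

There is one attempt and no reset: what is moved stays moved. The work goes in short steps, Python scripts to look and compute and a shell command to move; the robot and the scene stay as the last step left them, time stands still between calls to the robot, and variables do not carry over. Pictures are saved under pics/ and viewed, at most 10 in all, crops included, and the job is handed in when it is done.

```bash
mkdir -p pics
cat > h.py <<'E'
import numpy as np, cv2
from scipy.spatial.transform import Rotation as R
from workcell import status, optics, ctrl
def get(n):
    o=status.get_obs(); im=optics.get_image(n)
    if n=="wrist":
        T=np.eye(4); T[:3,:3]=R.from_rotvec(o["orientation"]).as_matrix(); T[:3,3]=o["ee_pos"]
        im["M"]=T@np.array(im["hand_eye"])
    else:
        T=np.eye(4); T[:3,:3]=R.from_rotvec(np.ravel(im["rvec"])).as_matrix(); T[:3,3]=np.ravel(im["tvec"])
        im["M"]=np.linalg.inv(T)
    return im
def ray(im,u,v):
    K=np.array([[im["fx"],0,im["cx"]],[0,im["fy"],im["cy"]],[0,0,1.]])
    p=cv2.undistortPoints(np.array([[[u,v]]],float),K,np.array([im["k1"],0,0,0.]))[0,0]
    return im["M"][:3,3],im["M"][:3,:3]@np.array([p[0],p[1],1])
def onz(im,u,v,z):
    c,d=ray(im,u,v); return (c+d*(z-c[2])/d[2]).round(1)
def tri(a,pa,b,pb):
    (c,d),(e,f)=ray(a,*pa),ray(b,*pb)
    s=np.linalg.lstsq(np.c_[d,-f],e-c,rcond=None)[0]
    p,q=c+d*s[0],e+f*s[1]; return ((p+q)/2).round(1),np.linalg.norm(p-q).round(1)
def save(im,n,crop=None,k=1):
    f=im["frame"]
    if crop: f=f[crop[1]:crop[3],crop[0]:crop[2]]
    cv2.imwrite("pics/"+n+".png",cv2.resize(f[:,:,::-1],None,fx=k,fy=k,interpolation=cv2.INTER_CUBIC))
E
python3 - <<'E'
from h import *
import pickle
for n in("top","side"):
    im=get(n); save(im,n+"0",None,1.55); pickle.dump(im,open(n+".pkl","wb"))
    print(n,im["M"].round(2).tolist(),im["fx"],im["k1"])
print(status.get_obs())
E
```

```text
top [[0.0, -1.0, 0.09, 495.59], [-1.0, -0.0, -0.02, -81.4], [0.02, -0.09, -1.0, 930.01], [0.0, 0.0, 0.0, 1.0]] 384.8984430404319 0.015242340178430874
side [[-0.85, -0.23, 0.47, -8.39], [-0.52, 0.42, -0.74, 849.33], [-0.02, -0.88, -0.48, 702.18], [0.0, 0.0, 0.0, 1.0]] 498.07713265186555 -0.18473062809529844
{'t': 0.1, 'qpos': array([-1.12402029e+00,  4.23759087e-01,  1.63060033e+00, -1.62511456e-05,
        1.08860430e+00, -1.89885125e-02]), 'qvel': array([ 1.55776865e-03, -3.03383684e-03, -1.97714250e-03, -2.32335139e-03,
       -2.34033171e-03,  4.85541869e-05]), 'joint_torque': array([-3.24521970e-04, -5.45613849e+01, -2.74324179e+01,  6.44402811e-02,
        1.86604791e-02, -2.15274548e-05]), 'ee_pos': array([ 280.51233638, -557.98408723,  240.98794838]), 'orientation': array([-3.05548272e+00, -7.24729032e-01,  4.79040779e-04]), 'ft_force': array([-0.22297767, -0.0249821 ,  0.32372124]), 'moment': array([ 0.06027225,  0.00742777, -0.0173977 ]), 'grasp_force': 0.0, 'width': 87.76753561070447}
```

View pics/top0.png

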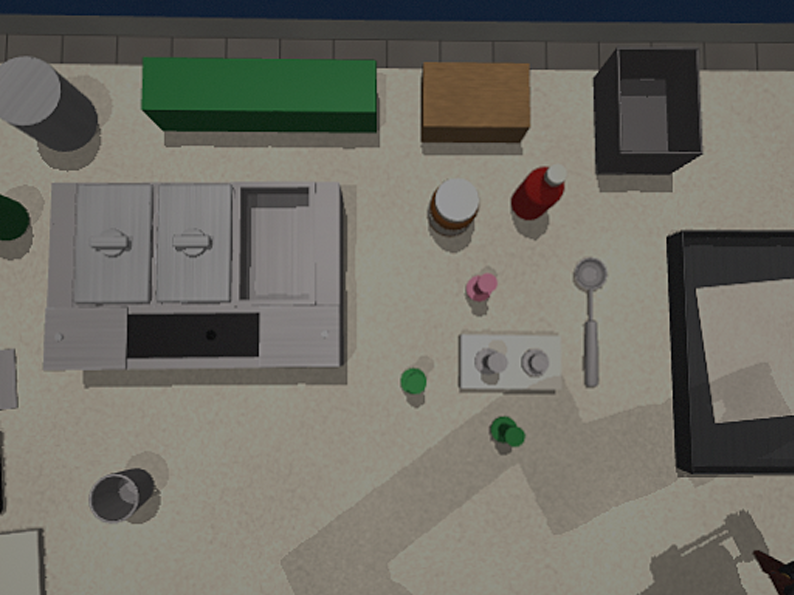

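View pics/side0.png

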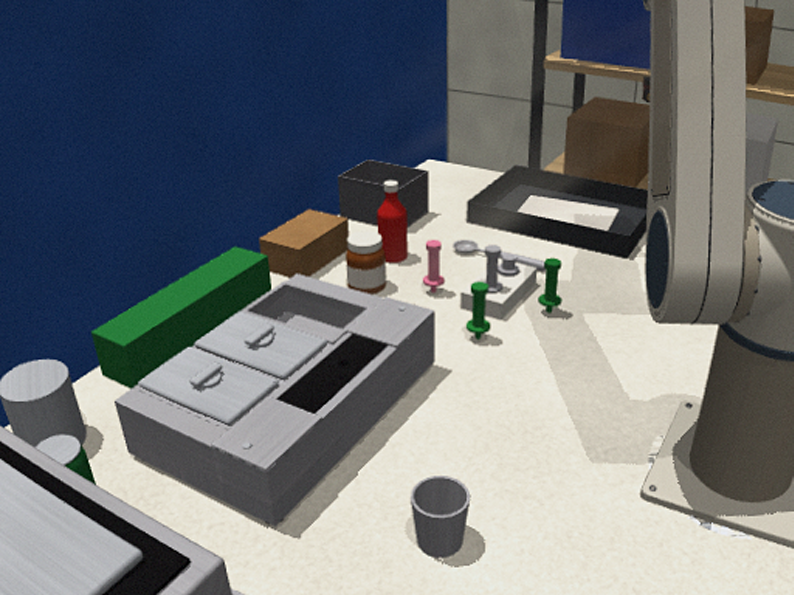

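The top view shows the rail with the black plate at about (127-259, 313-357) and a dark spot, the hole, at (211,335); the block is at (460-560, 333-391). Candidates are the grey pieces at top (493,362) and (537,361), and the green and pink look-alikes at top (413,381), (507,432) and (481,287). In the side view the tall grey piece at (492,265) is the post. The short one at (509,262) is the stopper. I'll confirm with a crop and measure.

Run:
```python
from h import *
import pickle
t=pickle.load(open("top.pkl","rb")); s=pickle.load(open("side.pkl","rb"))
print("cam rows", t["M"][:3,3])
g=cv2.cvtColor(t["frame"],cv2.COLOR_RGB2GRAY)
roi=g[190:245,70:180]; m=(roi<45).astype(np.uint8)
n,l,st,c=cv2.connectedComponentsWithStats(m); i=1+np.argmax(st[1:,4])
cs,_=cv2.findContours((l==i).astype(np.uint8),cv2.RETR_EXTERNAL,cv2.CHAIN_APPROX_NONE)
r=cv2.minAreaRect(cs[0]); b=cv2.boxPoints(r)+[70,190]
print("plate px",b.round(1).tolist())
P=np.array([onz(t,*p,100) for p in b]); print(P.tolist(),P.mean(0))
x0,y0=int(b[:,0].min())+4,int(b[:,1].min())+4; x1,y1=int(b[:,0].max())-4,int(b[:,1].max())-4
q=g[y0:y1,x0:x1].astype(float); w=np.clip(np.median(q)-q-6,0,None); yy,xx=np.indices(q.shape)
h=((w*xx).sum()/w.sum()+x0,(w*yy).sum()/w.sum()+y0); print("med",np.median(q),q.min(),"hole",h,onz(t,*h,100))
# block top
hsv=cv2.cvtColor(t["frame"],cv2.COLOR_RGB2HSV)
k=1.55
for nm,p in (("bl TL",(460,333)),("TR",(559,333)),("BL",(460,390)),("BR",(556,391))): print(nm,onz(t,p[0]/k,p[1]/k,34))
print("post cap tri",tri(t,(497/k,361/k),s,(492.5/k,249/k)))
print("stopper tri",tri(t,(538/k,360/k),s,(509/k,257/k)))
a=cv2.resize(t["frame"][205:265,285:375],None,fx=5,fy=5,interpolation=2); bb=cv2.resize(s["frame"][145:205,285:360],None,fx=4,fy=5,interpolation=2)
cv2.imwrite("pics/crop1.png",np.hstack([a,bb])[:,:,::-1])
```

```text
cam rows [495.59378273 -81.4006274  930.00894927]
plate px [[80.5, 203.0], [166.0, 201.5], [166.5, 229.1], [81.0, 230.6]]
[[545.2, 273.1, 100.0], [548.7, 92.1, 100.0], [489.7, 89.9, 100.0], [486.6, 269.7, 100.0]] [517.55 181.2  100.  ]
med 29.0 10.0 hole (np.float64(135.49473684210525), np.float64(215.79649122807018)) [518.1 156.2 100. ]
bl TL [ 522.4 -198.    34. ]
TR [ 522.7 -347.5   34. ]
BL [ 437.6 -197.2   34. ]
BR [ 436.1 -340.9   34. ]
post cap tri (array([ 481.4, -238.9,  109.8]), np.float64(1.1))
stopper tri (array([ 480.8, -308.2,   63.3]), np.float64(4.0))
```

View pics/crop1.png

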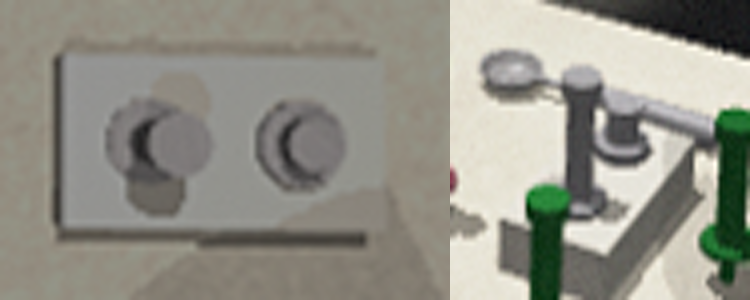

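The crop confirms it: the tall steel post is in the block's left (+y) hole, with its cap at crop (181,145). The short stopper is to its right. Post ≈ (481,-239), hole ≈ (518,156), and the plate measures 180x59 as stated. I'll write a delta helper, then move above the post.

```bash
cat >> h.py <<'E'
def delta(target):
    "tool-frame shift and turn to bring TCP to target with fingers closing along world x, pointing down"
    o=status.get_obs(); A=R.from_rotvec(o["orientation"])
    G=R.from_matrix(np.array([[0,1,0],[1,0,0],[0,0,-1.]]))
    print("now",o["ee_pos"].round(1),"F",o["ft_force"].round(2),"w",round(o["width"],1),"t",o["t"])
    print("shift",A.inv().apply(np.array(target)-o["ee_pos"]).round(1),"turn",(A.inv()*G).as_rotvec().round(4))
E
python3 - <<'E'
from h import *
import pickle
t=pickle.load(open("top.pkl","rb"))
print(onz(t,321.2,234,112))
delta([480,-239,225])
E
```

```text
[ 479.6 -239.4  112. ]
now [ 280.5 -558.   241. ] F [-0.22 -0.02  0.32] w 87.8 t 0.1
shift [ 321.5 -195.4   16.3] turn [-1.200e-03 -8.000e-04 -1.105e+00]
```

```bash
python3 -m inch '[[[40,-24,2,0,0,-0.138,100],[80,-49,4,0,0,-0.276,100],[121,-73,6,0,0,-0.414,100],[161,-97,8,0,0,-0.552,100],[201,-122,10,0,0,-0.69,100],[241,-146,12,0,0,-0.828,100],[281,-171,14,0,0,-0.966,100],[321.5,-195.4,17,-0.001,-0.001,-1.105,100],[321.5,-195.4,17,-0.001,-0.001,-1.105,100],[321.5,-195.4,17,-0.001,-0.001,-1.105,100],[321.5,-195.4,17,-0.001,-0.001,-1.105,100]]]'
python3 - <<'E'
from h import *
delta([480,-239,225])
w=get("wrist"); save(w,"w1",None,1.2); import pickle; pickle.dump(w,open("w1.pkl","wb"))
print(w["M"].round(2).tolist(),w["fx"])
E
```

```text
t: 1.2
ee_pos: [479.7, -240.2, 224.6]
orientation: [2.223, 2.219, -0.002]
ft_force: [-0.7, -0.4, -0.0]
width: 87.9
grasp_force: 0.0
now [ 479.7 -240.2  224.6] F [-0.72 -0.44 -0.02] w 87.9 t 1.2
shift [ 1.2  0.3 -0.4] turn [-0.0001  0.0014 -0.0017]
[[1.0, -0.0, -0.0, 479.2], [-0.0, -0.96, -0.28, -165.02], [0.0, 0.28, -0.96, 367.16], [0.0, 0.0, 0.0, 1.0]] 329.0865235753342
```

View pics/w1.png

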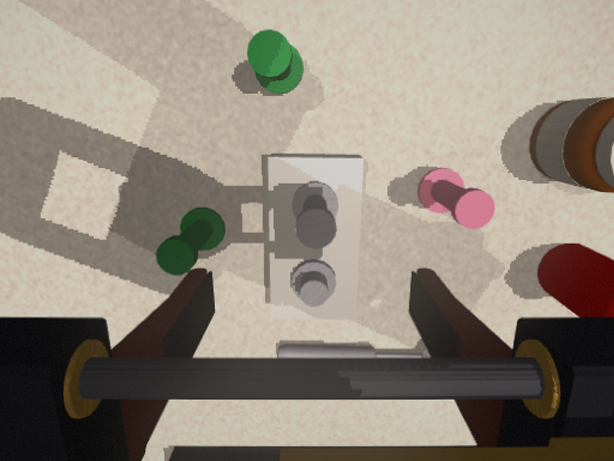

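The wrist view shows the post's cap at (315,228), the stopper at (313,290), green posts at (270,55) and (200,228), and a pink one at (455,197).

Run:
```python
from h import *
import pickle
w=pickle.load(open("w1.pkl","rb")); t=pickle.load(open("top.pkl","rb")); s=pickle.load(open("side.pkl","rb"))
print("cap",onz(w,315.5/1.2,228/1.2,112),"collar/base",onz(w,314.5/1.2,203/1.2,39))
print("tri top",tri(w,(315.5/1.2,228/1.2),t,(321.2,234)))
for n,p,z in(("dkgreen cap",(178,255),100),("dkgreen base",(203,230),27),("pink cap",(474,209),100),("pink base",(440,190),27)): print(n,onz(w,p[0]/1.2,p[1]/1.2,z))
delta([480,-239,80])
```

```text
cap [ 481.9 -237.1  112. ] collar/base [ 481.8 -235.7   39. ]
tri top (array([ 480.7, -241.6,   97.8]), np.float64(2.9))
dkgreen cap [ 383.3 -260.4  100. ]
dkgreen base [ 381.9 -262.7   27. ]
pink cap [ 592.3 -227.   100. ]
pink base [ 591.5 -226.9   27. ]
now [ 479.6 -240.5  224.6] F [ 0.49 -0.56 -0.56] w 88.1 t 1.25
shift [  1.7   0.4 144.6] turn [-0.      0.0014 -0.0024]
```

```bash
python3 -m inch '[[[2.2,1.2,40,0,0,-0.002,100],[2.2,1.2,80,0,0,-0.002,100],[2.2,1.2,115,0,0,-0.002,100],[2.2,1.2,138,0,0,-0.002,100],[2.2,1.2,150.5,0,0,-0.002,100],[2.2,1.2,150.5,0,0,-0.002,100],[2.2,1.2,150.5,0,0,-0.002,0],[2.2,1.2,150.5,0,0,-0.002,0],[2.2,1.2,150.5,0,0,-0.002,0],[2.2,1.2,150.5,0,0,-0.002,0],[2.2,1.2,150.5,0,0,-0.002,0],[2.2,1.2,150.5,0,0,-0.002,0],[2.2,1.2,150.5,0,0,-0.002,0],[2.2,1.2,150.5,0,0,-0.002,0]]]'
```

```text
t: 2.65
ee_pos: [481.6, -237.4, 74.2]
orientation: [2.218, 2.223, -0.001]
ft_force: [1.9, -0.3, 0.5]
width: 27.3
grasp_force: 23.5
```

```bash
python3 -m inch '[[[0,0,0,0,0,0,0],[0,0,0,0,0,0,0],[0,0,0,0,0,0,0]]]'
python3 - <<'E'
from h import *
w=get("wrist"); save(w,"w2",(130,100,400,384),2)
E
```

```text
t: 2.95
ee_pos: [481.6, -237.4, 74.2]
orientation: [2.218, 2.223, -0.001]
ft_force: [0.7, -0.1, 1.3]
width: 26.8
grasp_force: 30.0
```

View pics/w2.png

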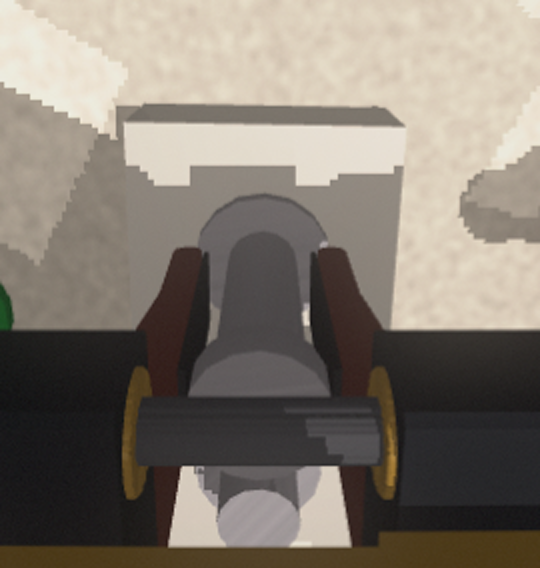

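The picture shows the fingers closed on the cap (28 mm) instead of the 20 mm grip, so the pads reach further up than I thought. I'll open and re-grip lower.

```bash
python3 -m inch '[[[0,0,0,0,0,0,60],[0,0,0,0,0,0,60],[0,0,6,0,0,0,60],[0,0,11,0,0,0,60],[0,0,11,0,0,0,60],[0,0,11,0,0,0,0],[0,0,11,0,0,0,0],[0,0,11,0,0,0,0],[0,0,11,0,0,0,0],[0,0,11,0,0,0,0],[0,0,11,0,0,0,0],[0,0,11,0,0,0,0]]]'
```

```text
t: 4.2
ee_pos: [481.7, -237.5, 63.3]
orientation: [2.218, 2.223, -0.001]
ft_force: [1.0, -0.1, 0.1]
width: 24.2
grasp_force: 28.5
```

```bash
python3 -m inch '[[[0,0,0,0,0,0,0],[0,0,0,0,0,0,0],[0,0,0,0,0,0,0],[0,0,0,0,0,0,0]]]'
python3 - <<'E'
from h import *
w=get("wrist"); s=get("side")
a=cv2.resize(w["frame"][100:384,130:400],(400,420)); b=cv2.resize(s["frame"][110:215,260:360],(400,420),interpolation=2)
cv2.imwrite("pics/w3.png",np.hstack([a,b])[:,:,::-1])
E
```

```text
t: 4.6
ee_pos: [481.7, -237.5, 63.3]
orientation: [2.218, 2.223, -0.001]
ft_force: [1.6, -0.1, 2.4]
width: 24.2
grasp_force: 28.5
```

View pics/w3.png

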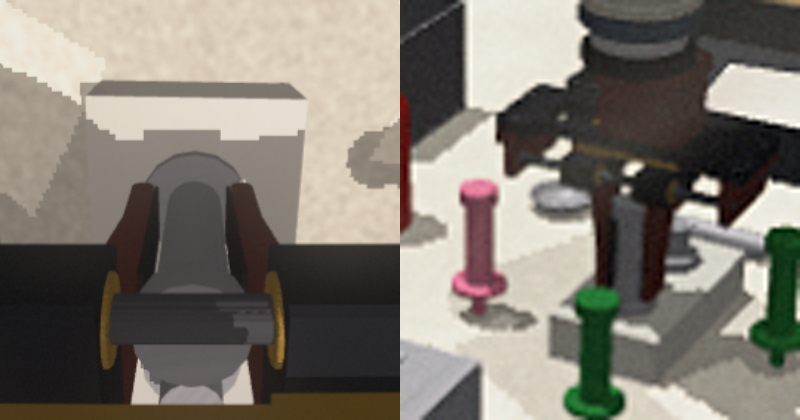

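The wrist view shows the fingers still bearing on the cap, at 24.2 mm, because the finger faces flare behind the pads. The side view shows the post upright. The cap is therefore the part to grip, and closing along the slide direction resists tilting better. I'll open, rise to TCP 104, turn 90° and grip the cap.

```bash
python3 -m inch '[[[0,0,0,0,0,0,100],[0,0,0,0,0,0,100],[0,0,0,0,0,0,100],[0,0,-20,0,0,0,100],[0,0,-41,0,0,0,100],[0,0,-41,0,0,0,100]]]'
python3 - <<'E'
from h import *
import pickle
o=status.get_obs(); print(o["qpos"].round(3))
w=get("wrist"); pickle.dump(w,open("w4.pkl","wb")); delta([481.6,-237.5,104])
w["frame"]=w["frame"]; save(w,"w4",(150,100,380,384),2)
E
```

```text
t: 5.3
ee_pos: [482.7, -238.0, 106.1]
orientation: [2.216, 2.22, 0.001]
ft_force: [0.4, 0.1, -1.0]
width: 68.5
grasp_force: 0.0
[-0.48   0.496  1.908 -0.002  0.733 -0.481]
now [ 482.1 -237.7  105. ] F [ 0.19 -0.55 -0.38] w 72.3 t 5.35
shift [ 0.2 -0.5  1. ] turn [0.0023 0.0023 0.0019]
```

View pics/w4.png

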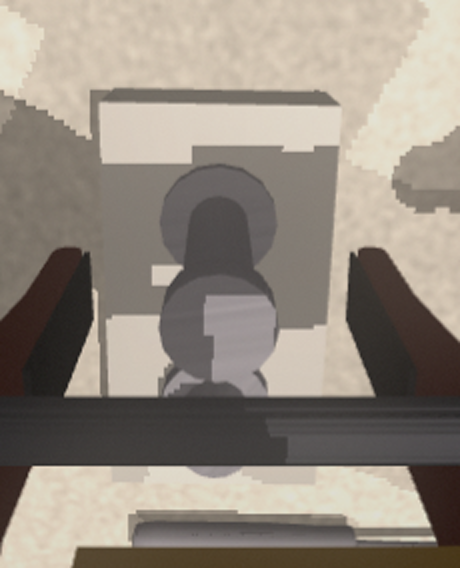

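The post stands upright and the cap is centred at crop (218,325). Now turn and close.

```bash
python3 - <<'E'
from h import *
import pickle
w=pickle.load(open("w4.pkl","rb")); print(onz(w,259,262.5,112))
E
python3 -m inch '[[[0,-0.5,1,0,0,-0.15,100],[0,-0.5,1,0,0,-0.29,100],[0,-0.5,1,0,0,-0.43,100],[0,-0.5,1,0,0,-0.57,100],[0,-0.5,1,0,0,-0.71,100],[0,-0.5,1,0,0,-0.85,100],[0,-0.5,1,0,0,-0.99,100],[0,-0.5,1,0,0,-1.13,100],[0,-0.5,1,0,0,-1.27,100],[0,-0.5,1,0,0,-1.41,100],[0,-0.5,1,0,0,-1.55,100],[0,-0.5,1,0,0,-1.571,100],[0,-0.5,1,0,0,-1.571,100]]]'
```

```text
[ 481.9 -236.3  112. ]
t: 6.65
ee_pos: [480.5, -237.1, 102.4]
orientation: [-0.001, -3.141, 0.001]
ft_force: [-0.2, -0.1, 0.0]
width: 87.6
grasp_force: 0.0
```

```bash
python3 -m inch '[[[-1,0,-1,0,0,0,0],[-1,0,-1,0,0,0,0],[-1,0,-1,0,0,0,0],[-1,0,-1,0,0,0,0],[-1,0,-1,0,0,0,0],[-1,0,-1,0,0,0,0],[-1,0,-1,0,0,0,0],[-1,0,-1,0,0,0,0],[-1,0,-1,0,0,0,0],[-1,0,-1,0,0,0,0]]]'
```

```text
t: 7.65
ee_pos: [481.9, -237.4, 104.2]
orientation: [-0.003, 3.141, -0.002]
ft_force: [-0.1, -1.0, 1.5]
width: 27.0
grasp_force: 30.0
```

```bash
python3 -m inch '[[[0,0,-15,0,0,0,0],[0,0,-40,0,0,0,0],[0,0,-70,0,0,0,0],[0,0,-105,0,0,0,0],[0,0,-130,0,0,0,0],[0,0,-140,0,0,0,0],[0,0,-140,0,0,0,0],[0,0,-140,0,0,0,0]]]'
python3 - <<'E'
from h import *
import pickle
w=get("wrist"); s=get("side"); pickle.dump(s,open("s5.pkl","wb"))
print(status.get_obs()["ee_pos"],status.get_obs()["ft_force"])
a=cv2.resize(w["frame"],(512,384)); b=cv2.resize(s["frame"][60:200,260:350],(247,384),interpolation=2)
cv2.imwrite("pics/w5.png",np.hstack([a,b])[:,:,::-1])
E
```

```text
t: 8.45
ee_pos: [481.2, -236.8, 242.9]
orientation: [0.003, -3.14, 0.001]
ft_force: [0.1, -0.2, -1.2]
width: 26.8
grasp_force: 30.0
[ 480.99695005 -236.71060603  242.42902676] [ 0.56818787 -0.02187636 -2.50462859]
```

View pics/w5.png

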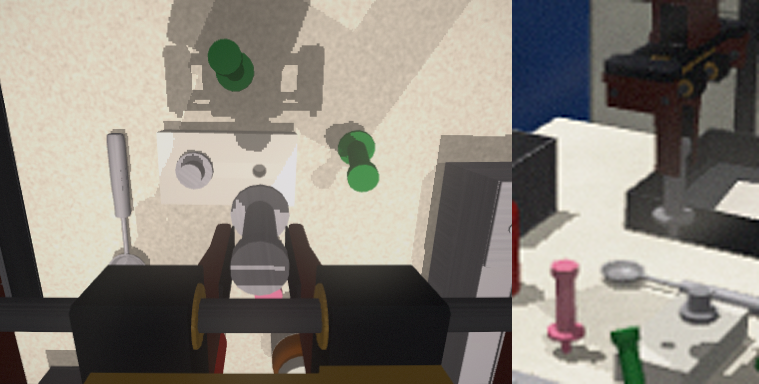

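The wrist view shows the post held upright with its cap at (260,262), the stopper still in the block at (195,168), and the post's hole empty. The green look-alike in front seems shifted in the side view, so I'll check that numerically while working out the transfer.

Run:
```python
from h import *
import pickle
s0=pickle.load(open("side.pkl","rb")); s1=pickle.load(open("s5.pkl","rb")); t0=pickle.load(open("top.pkl","rb")); t1=get("top")
def gm(im):
    h=cv2.cvtColor(im["frame"],cv2.COLOR_RGB2HSV); m=cv2.inRange(h,(45,100,30),(85,255,255))
    n,l,st,c=cv2.connectedComponentsWithStats(m); return [(st[i].tolist(),c[i].round(1).tolist()) for i in range(1,n) if 40<st[i,4]<1500]
for a in(s0,s1,t0,t1): print(gm(a))
# post held: outline in side view, tip/pin; find collar etc is skipped; stopper/others shift by differencing
d=cv2.absdiff(t0["frame"],t1["frame"]).max(2)
print("ltgreen",onz(t0,266.5,246,100))
print("slide start tip (30mm +y of hole):", (518.1-0.0175*30, 156.2+30))
delta([517.5,186,230])
```

```text
[([348, 167, 14, 35, 263], [355.0, 183.5]), ([301, 182, 15, 37, 303], [308.4, 199.5]), ([42, 288, 19, 24, 162], [52.1, 300.2])]
[([349, 167, 17, 35, 273], [357.5, 183.7]), ([296, 180, 17, 38, 249], [303.7, 196.6]), ([42, 288, 19, 24, 163], [52.1, 300.2])]
[([0, 126, 18, 29, 399], [7.2, 140.9]), ([259, 238, 16, 16, 207], [266.5, 245.5]), ([317, 269, 21, 19, 287], [326.9, 278.1])]
[([0, 126, 18, 29, 409], [7.2, 141.1]), ([264, 215, 28, 31, 354], [277.2, 231.3])]
ltgreen [ 453.8 -123.8  100. ]
slide start tip (30mm +y of hole): (517.575, 186.2)
now [ 481.1 -236.8  242.5] F [ 0.26 -0.23 -1.8 ] w 27.1 t 8.6
shift [-37.4 422.7  12.5] turn [-0.0018 -0.0019  1.573 ]
```

The green look-alike shifted somewhat (it isn't among the bystanders), and the post is held. I'll transfer it to above the plate, about 30 mm on the +y side of the hole.

```bash
python3 -m inch '[[[-1,12,0,0,0,0,0],[-4,45,0,0,0,0,0],[-8,88,1,0,0,0,0],[-12,131,2,0,0,0,0],[-16,174,3,0,0,0,0],[-20,217,4,0,0,0,0],[-24,260,5,0,0,0,0],[-28,303,6,0,0,0,0],[-32,346,8,0,0,0,0],[-35,385,10,0,0,0,0],[-37,410,12,0,0,0,0],[-37,423,12,0,0,0,0],[-37,423,12,0,0,0,0],[-37,423,12,0,0,0,0]]]'
python3 - <<'E'
from h import *
import pickle
o=status.get_obs(); w=get("wrist"); s=get("side"); t=get("top"); pickle.dump((o,w,s,t),open("p6.pkl","wb"))
a=w["frame"]; b=cv2.resize(s["frame"][130:270,150:250],(274,384),interpolation=2)
cv2.imwrite("pics/w6.png",np.hstack([a,b])[:,:,::-1])
delta([517.5,186,230])
E
```

```text
t: 10.0
ee_pos: [517.5, 185.3, 231.4]
orientation: [0.004, -3.141, 0.003]
ft_force: [0.3, -0.9, -2.2]
width: 27.3
grasp_force: 30.0
now [517.9 184.7 231.7] F [ 0.35  0.08 -2.14] w 26.9 t 10.15
shift [0.4 1.3 1.7] turn [-1.1000e-03  1.3000e-03  1.5715e+00]
```

View pics/w6.png

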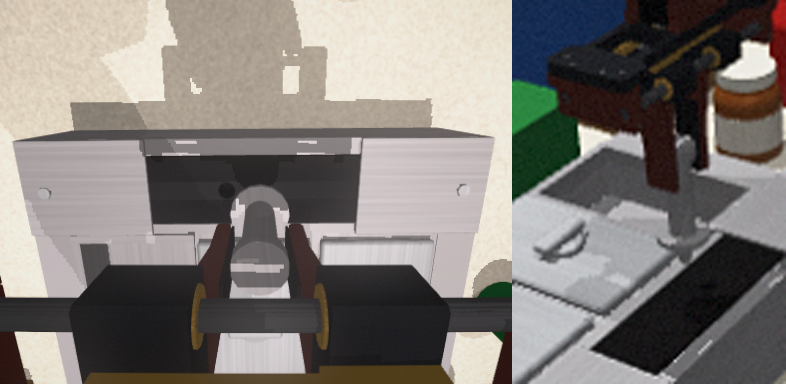

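The wrist view shows the hole at (227,189) and the plate between (148,155) and (360,222). The side crop shows the held post upright with its pin tip at about (687,257).

Run:
```python
from h import *
import pickle
o,w,s,t=pickle.load(open("p6.pkl","rb"))
print("hole wrist",onz(w,227,189.5,100)); 
for p in((145,155),(360,154),(152,223),(358,223)): print("plate",onz(w,*p,100))
print("tri hole",tri(w,(227,189.5),t,(135.5,215.8)))
print("cap",onz(w,260,268,o["ee_pos"][2]+8))
print("tip side ray at z",onz(s,213.9,223.7,o["ee_pos"][2]-92))
```

```text
hole wrist [518.5 157.  100. ]
plate [488.5  88.6 100. ]
plate [487.2 269.4 100. ]
plate [549.7  89.1 100. ]
plate [549.2 272.9 100. ]
tri hole (array([518.4, 156.7,  99.2]), np.float64(0.8))
cap [516.8 185.6 239.4]
tip side ray at z [518.8 177.9 139.4]
```

Both views put the hole at (518.4, 156.7). Descending to just above the plate.

```bash
python3 -m inch '[[[0,0,12,0,0,0,0],[0,0,24,0,0,0,0],[0,0,31,0,0,0,0],[0,0,34,0,0,0,0],[0,0,34,0,0,0,0],[0,0,35,0,0,0,0],[0,0,36,0,0,0,0],[0,0,37,0,0,0,0],[0,0,37,0,0,0,0]]]'
```

```text
t: 11.05
ee_pos: [518.0, 185.9, 194.7]
orientation: [-0.004, 3.141, -0.002]
ft_force: [0.7, -0.1, -2.1]
width: 26.4
grasp_force: 30.0
```

```bash
python3 -m inch '[[[0,0,0.7,0,0,0,0],[0,0,1.4,0,0,0,0],[0,0,2.1,0,0,0,0],[0,0,2.1,0,0,0,0]]]'
```

```text
t: 11.45
ee_pos: [517.9, 185.8, 192.4]
orientation: [-0.003, 3.141, -0.002]
ft_force: [-0.3, -0.8, -1.7]
width: 27.1
grasp_force: 30.0
```

```bash
python3 -m inch '[[[0,0,0.7,0,0,0,0],[0,0,1.4,0,0,0,0],[0,0,2.1,0,0,0,0],[0,0,2.1,0,0,0,0]]]'
```

```text
t: 11.85
ee_pos: [518.3, 185.9, 190.7]
orientation: [-0.003, 3.141, -0.002]
ft_force: [0.6, -0.6, 2.2]
width: 26.8
grasp_force: 30.0
```

Contact: Fz has risen by about 3-4 N. I'll slide towards -y, keeping touch.

```bash
python3 -m inch '[[[0,0,0,0,0,0,0],[0,-1,0,0,0,0,0],[0,-2.5,0,0,0,0,0],[0,-4,0,0,0,0,0],[0,-5.5,0,0,0,0,0],[0,-7,0,0,0,0,0],[0,-8.5,0,0,0,0,0],[0,-10,0,0,0,0,0],[0,-11.5,0,0,0,0,0],[-0.2,-13,0,0,0,0,0]]]'
```

```text
t: 12.85
ee_pos: [518.2, 172.7, 190.5]
orientation: [-0.003, 3.141, -0.002]
ft_force: [1.1, 1.8, 1.9]
width: 26.8
grasp_force: 30.0
```

```bash
python3 -m inch '[[[0,-1.5,0,0,0,0,0],[0,-3,0,0,0,0,0],[0,-4.5,0,0,0,0,0],[0,-6,0,0,0,0,0],[-0.2,-7.5,0,0,0,0,0],[-0.2,-8.5,0,0,0,0,0],[-0.2,-8.5,0,0,0,0,0]]]'
```

```text
t: 13.55
ee_pos: [518.4, 164.1, 190.4]
orientation: [-0.003, 3.141, -0.002]
ft_force: [0.1, 2.0, 2.6]
width: 26.9
grasp_force: 30.0
```

```bash
python3 -m inch '[[[0,-1,0,0,0,0,0],[0,-2,0,0,0,0,0],[0,-3,0,0,0,0,0],[0,-4,0,0,0,0,0],[0,-4,0,0,0,0,0]]]'
```

```text
t: 14.05
ee_pos: [518.3, 160.0, 190.3]
orientation: [0.003, -3.142, 0.003]
ft_force: [0.1, 1.3, 2.2]
width: 26.6
grasp_force: 30.0
```

```bash
python3 -m inch '[[[0,-0.7,0,0,0,0,0],[0,-1.4,0,0,0,0,0],[0,-1.4,0,0,0,0,0]]]'
```

```text
t: 14.35
ee_pos: [517.9, 158.4, 189.9]
orientation: [0.004, -3.141, 0.003]
ft_force: [-0.5, -0.4, -1.5]
width: 26.6
grasp_force: 30.0
```

```bash
python3 -m inch '[[[0,-0.7,0,0,0,0,0],[0,-1.4,0,0,0,0,0],[0,-1.4,0,0,0,0,0]]]'
```

```text
t: 14.65
ee_pos: [518.4, 157.4, 190.4]
orientation: [-0.003, 3.142, -0.002]
ft_force: [0.4, 0.3, -2.9]
width: 26.7
grasp_force: 30.0
```

Fz fell back to free weight, so the tip is in the hole. Pushing down in gentle steps.

```bash
python3 -m inch '[[[0,-0.4,1,0,0,0,0],[0,-0.4,2,0,0,0,0],[0,-0.4,3,0,0,0,0],[0,-0.4,4,0,0,0,0],[0,-0.4,5,0,0,0,0],[0,-0.4,5,0,0,0,0]]]'
```

```text
t: 15.25
ee_pos: [518.4, 157.1, 185.3]
orientation: [-0.003, 3.142, -0.002]
ft_force: [0.6, -0.6, -2.1]
width: 27.1
grasp_force: 30.0
```

```bash
python3 -m inch '[[[0,0,1,0,0,0,0],[0,0,2,0,0,0,0],[0,0,3,0,0,0,0],[0,0,4,0,0,0,0],[0,0,5,0,0,0,0],[0,0,6,0,0,0,0],[0,0,6,0,0,0,0]]]'
```

```text
t: 15.95
ee_pos: [518.4, 157.1, 179.3]
orientation: [-0.003, 3.142, -0.002]
ft_force: [-0.4, -1.2, -2.3]
width: 27.1
grasp_force: 30.0
```

```bash
python3 -m inch '[[[0,0,1,0,0,0,0],[0,0,2,0,0,0,0],[0,0,3,0,0,0,0],[0,0,4,0,0,0,0],[0,0,5,0,0,0,0],[0,0,5,0,0,0,0]]]'
```

```text
t: 16.55
ee_pos: [518.4, 157.1, 174.3]
orientation: [-0.003, 3.142, -0.002]
ft_force: [0.4, -1.1, -2.4]
width: 26.9
grasp_force: 30.0
```

```bash
python3 -m inch '[[[0,0,1,0,0,0,0],[0,0,2,0,0,0,0],[0,0,3,0,0,0,0],[0,0,3,0,0,0,0]]]'
```

```text
t: 16.95
ee_pos: [518.4, 157.1, 171.3]
orientation: [-0.004, 3.142, -0.002]
ft_force: [0.6, 0.1, -1.4]
width: 26.8
grasp_force: 30.0
```

```bash
python3 -m inch '[[[0,0,0.7,0,0,0,0],[0,0,1.4,0,0,0,0],[0,0,1.4,0,0,0,0]]]'
```

```text
t: 17.25
ee_pos: [518.5, 157.1, 170.1]
orientation: [-0.003, 3.141, -0.002]
ft_force: [-0.1, -0.8, -0.2]
width: 27.0
grasp_force: 30.0
```

```bash
python3 -m inch '[[[0,0,0.7,0,0,0,0],[0,0,1,0,0,0,0],[0,0,1,0,0,0,0]]]'
```

```text
t: 17.55
ee_pos: [518.6, 157.1, 169.2]
orientation: [-0.003, 3.141, -0.002]
ft_force: [-1.0, -0.4, 0.8]
width: 27.2
grasp_force: 30.0
```

The collar is seated at TCP ≈170 as predicted, pressing with about 2-3 N. Release and withdraw.

```bash
python3 -m inch '[[[0,0,-0.5,0,0,0,100],[0,0,-0.5,0,0,0,100],[0,0,-0.5,0,0,0,100],[0,0,-0.5,0,0,0,100],[0,0,-0.5,0,0,0,100],[0,0,-0.5,0,0,0,100],[0,0,-10,0,0,0,100],[0,0,-30,0,0,0,100],[0,0,-60,0,0,0,100],[0,0,-90,0,0,0,100],[0,0,-110,0,0,0,100],[0,0,-110,0,0,0,100],[0,0,-110,0,0,0,100]]]'
python3 - <<'E'
from h import *
w=get("wrist"); s=get("side"); t=get("top")
a=cv2.resize(w["frame"],(400,300)); b=cv2.resize(s["frame"][160:270,160:280],(327,300),interpolation=2); c=cv2.resize(t["frame"],(400,300))
cv2.imwrite("pics/w7.png",np.vstack([np.hstack([a,c]),np.hstack([b,np.zeros((300,473,3),np.uint8)])])[:,:,::-1])
E
```

```text
t: 18.85
ee_pos: [518.3, 157.2, 279.3]
orientation: [-0.003, 3.141, -0.002]
ft_force: [-0.4, 0.5, 0.1]
width: 87.5
grasp_force: 0.0
```

View pics/w7.png

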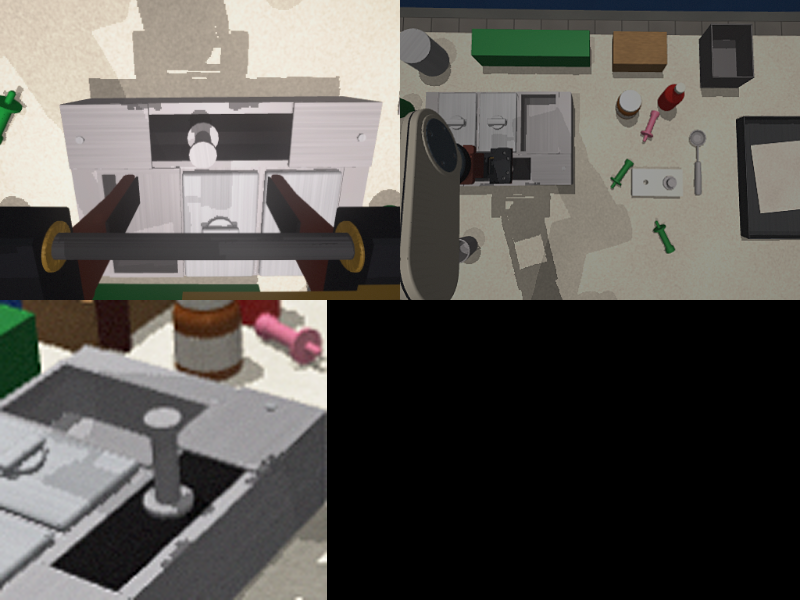

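The post stands upright with its collar flush on the plate (side crop at 168,500) and the gripper is clear. The bystanders are in their places; only the look-alikes, which stood on their pins, have toppled.

```bash
python3 -c "
from workcell import ctrl
print(ctrl.close_job())"
```

```text
the job is handed in; nothing more can be done
None
```

The post stands upright in the ledge hole with its collar flush on the plate. The gripper has let go and the job is handed in; the result wasn't reported. The green and pink look-alikes fell over during the run; the stopper, bottle, jar and spoon look unmoved in the last picture.

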